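# Seat the compact's loose mirror and shut it

### The job

The round mirror of the open gold compact lies crooked in its seat, one side riding up on the straight bar beside the hinge. With a light fingertip on the glass (it cracks if you lean on it), turn the mirror where it lies, without lifting it out, until it drops level into the seat, and ease it up to the bar so that its flat edge lies snug along it; then fold the compact's lid fully shut. Leave the other things on the vanity standing where they are.

Things in the scene. Friction and masses are not known exactly. Their poses are not given: they have to be found in the camera images.
- compact: round gold compact, base 92 mm across, stuck fast on a grey gel pad 112 mm across, which gives 0.03 mm per N. Origin: centre of the base's underside, at the pad's top, which lies 2 to 7 mm above the vanity top; z up, x towards the hinge. The round rim, 37.5 to 46 mm from the centre, is 12 mm above the origin.
- seat (a point): centre of the compact's round sunk seat floor, 7 mm above the compact's origin; same axes as the compact. The seat is 75 mm across inside the rim. On the hinge side a straight bar cuts it off along a chord parallel to y.
- bar (a point): middle of the top edge of the bar's straight face, 29.5 mm from the seat's centre towards the hinge and 3.5 mm above the seat floor. Bar and all behind it up to the rim are that high.
- hinge (a point): hinge axis of the lid, 48.5 mm from the compact's centre, 12.5 mm above its origin; the axis runs along the compact's y
- mirror: loose mirror plate: a 72 mm disc, 4 mm thick, about 45 g, with one straight flat 45 mm long, 28 mm from its centre. Origin: centre of the round, underside; z up through the glass, x points at the flat. Starts turned at least 40 degrees from home, tilted about 3 degrees: hinge side on the bar, opposite edge on the seat floor. Glass cracks above 10 N of fingertip force: touch down slowly.
- mirror_flat (a point): middle of the flat's upper edge. Home: mirror x along the compact's x, plate level on the seat floor, flat on the bar's face. The mirror has 1.5 mm play all round, so it may drop in up to 8 degrees askew; pushed against the bar it squares up. Backing and seat are slippery (friction about 0.1); a fingertip grips the glass far better.
- lid (a joint): lid angle in rad: 0 shut, about 2 standing open, leaning away from the mirror; a stiff hinge that stays where it is left (about 0.5 N at the rim moves it). The lid is a disc 92 mm across, 8 mm thick, its centre 48.5 mm from the hinge axis; shut, its top is 21 mm above the compact's origin. It cannot shut on a mirror that rides on the bar.
- lid_edge (a point): thumb tab of the lid, on the rim opposite the hinge, 94.5 mm from the hinge axis
- brush: make-up brush lying, wooden handle, black hair, 180 mm long along its x, 26 mm thick
- cologne: flat glass cologne bottle, 58 x 32 mm, 119 mm tall, standing
- lipstick: black lipstick, 21 mm across, 72 mm tall, standing
- polish: nail polish bottle, 30 mm square, 72 mm tall, standing
- cream_jar: white jar with metal lid, 57 mm across, 40 mm tall
- ring_dish: flat stone ring dish, 90 mm across, 18 mm tall
- comb: black comb lying, 150 x 35 mm, 4 mm thick
Not all that is in view belongs to the job. Several things have the shape of the compact; the one meant has the colours described above.

How it is judged:
By the outcome, as a careful person would: the job done as asked, in the order asked, and still so for the second after the job is handed in, with the robot touching nothing.
It also fails if it takes over 72 s, if anything falls off the work surface, if the arm or the gripper's body presses on something with over 40 N, if the wrist force passes 120 N, or if a joint passes its speed limit or range.

### The arm

A 6-joint arm with a two-finger parallel gripper is mounted at the origin on the work surface. World frame = base frame: x ahead of the robot, y to its left, z up, the work surface at z = 0. Lengths are in m, angles in rad, forces in N, time in s.
With the tool pointing down it reaches from about 0.375 to 0.925 m from the base axis. Payload 5.7 kg.
Tool frame: the origin (TCP) lies at the very end of the fingers, on their centre line; the grasp point (between the pads) lies robot.hold_point_z behind it (robot.hold_point_z is the distance from the TCP to the grasp point, in m); z points along the fingers, y is the direction in which the jaws open and shut (so a half turn about z gives the same grasp; the last joint's range is limited). The gripper opens to 85 mm and grips with 20 to 120 N. Pads are 22 mm wide; open, the fingers measure 114 mm over their backs; the gripper's body (76 mm by 85 mm) begins 54 mm behind the grasp point. The pads swing forward as they close: fully open they stand 13 mm farther back than shut.
Start: joints at [-1.393, 0.359, 1.51, -0, 1.272, -0.115], TCP at [0.173, -0.574, 0.231] pointing down, gripper open.
Joint ranges: [-2.97, 2.97], [-1.01, 2.36], [0.21, 2.38], [-0.96, 4.11], [0.2, 2.71], [-2.98, 2.98]. Speed limits (rad/s): [2.39, 2.39, 3.14, 3.14, 3.14, 3.14].

### API

Orientations are given as [roll, pitch, yaw] about the fixed x, y, z axes, in that order (R = Rz(yaw) Ry(pitch) Rx(roll)).
In Python, from rig import robot, vision, spotter gives the robot as it stands. The module is installed in compiled form; this text tells all that it offers.
- The arm moves only by the tool jog_arm, never from a script. Its arguments are lists of equal length, an entry for each row: "offset": the shift along the world's x, y, z in m, a list of three; "delta_rot": the turn, a rotation vector about the world's x, y, z in degrees, a list of three; "gripper": the opening in per cent of the stroke, from 0 (shut) to 100 (fully open). A call has exactly 8 rows; each row is the pose to reach, as a shift and turn from the pose commanded when the call began; what a row does not reach only later rows make up. A row lasts 1/8 s, in which the tool goes at most 62.5 mm and 10.7 degrees, less where a joint would pass 70% of its speed; a pose out of reach is approached as far as the arm can. A call with a gripper value outside its range is refused whole. The fingers move at their own pace and stop on an object; "newtons" is the grip in N (left out, the last holds). Time passes only in rows, so rows that repeat a pose let the fingers close, or fill a call up. It gives the time, the measured TCP pose, the force and the opening at its end, in the units of the state.
- robot.state(): the state, without advancing time (a new reading comes with each control period).
- vision.grab_frame(name): name is "scene" or "top" or "wrist"; returns a dict with "img" (420x560x3 uint8, red, green, blue), "intrinsics" (3x3 intrinsics, pixels), "rvec" (rotation vector, rad) and "tvec" (3), from world to camera coordinates, as OpenCV has them. Camera axes: x right, y down, z forward; pixel columns grow to the right and rows downward; lengths in m; the calibration is good to about 2 mm. A picture is of the moment at which its call begins. There is no depth.
- robot.finish_job(): hands the job in, once; it reports no verdict.
Trained networks look in a picture, given as the dict that the camera call returned (one of the last four; its "shot" number tells which), for a name from the list of things; names that differ only in an ending like _2 or _b are one class to them, and where a whole thing is asked for, a point or a joint stands for the part that bears it (a point fixed in the world has none). Each returns a list of dicts, best first, with "score" (0 to 1); they miss things now and then, are a little off and sometimes report something else, mostly with a low value. They report only what shows in the picture. A call takes as long as a camera call. They do not tell look-alikes from the thing itself.
- spotter.look_for(picture, name): "point" ([column, row] in pixels, amid what is visible of it).
- spotter.spot_point(picture, name): "point" ([column, row] in pixels: a listed point, or the origin of a listed thing).
The state is a dict: "t": time; "joint_pos": joint angles; "joint_velocities": joint speeds; "joint_efforts": joint torques, N m; "tcp_pos": TCP position; "orientation": TCP orientation; "contact_force": force on the tool from outside, world axes, zero at the start; "torque": the same for the moment, N m; "opening": opening from 0.0 (shut) to 1.0 (fully open).
Only numpy, scipy, OpenCV 4.12 (cv2) and the standard library are available. Lean on these libraries where they do the work, as an engineer would, in place of code of your own. Each camera call takes 0.05 s, during which the arm holds its last target.

## Working session

There is one attempt and no reset: what is moved stays moved. The work goes in short steps, Python scripts to look and compute and a tool call to move; the robot and the scene stay as the last step left them, time stands still between calls to the robot, and variables do not carry over. Pictures are saved under pics/ and viewed, and the job is handed in when it is done.

Besides the shell and the picture viewer there is one more tool, called after "Emit:" by a JSON object that holds its "op" and its "data". jog_arm: Moves the arm, as the interface text tells. Its arguments: {"type":"object","properties":{"offset":{"type":"array","items":{"type":"array","items":{"type":"number"}}},"delta_rot":{"type":"array","items":{"type":"array","items":{"type":"number"}}},"gripper":{"type":"array","items":{"type":"number"}},"newtons":{"type":"number"}},"required":["offset","delta_rot","gripper"]}

```bash
mkdir -p pics
cat > h.py <<'E'
import numpy as np, cv2
from rig import robot, vision, spotter
def grab(n,fn=None):
    f=vision.grab_frame(n)
    if fn: cv2.imwrite('pics/'+fn, cv2.cvtColor(f['img'],cv2.COLOR_RGB2BGR))
    return f
def ray(f,p):
    K=np.array(f['intrinsics'],float);R=cv2.Rodrigues(np.array(f['rvec'],float))[0];t=np.array(f['tvec'],float).reshape(3)
    d=R.T@(np.linalg.inv(K)@np.array([p[0],p[1],1.0])); c=-R.T@t
    return c,d
def at_z(f,p,z):
    c,d=ray(f,p); return c+d*(z-c[2])/d[2]
def proj(f,X):
    return cv2.projectPoints(np.array(X,float).reshape(-1,3),np.array(f['rvec'],float),np.array(f['tvec'],float),np.array(f['intrinsics'],float),None)[0].reshape(-1,2)
def tri(obs):
    A=np.zeros((3,3));b=np.zeros(3)
    for f,p in obs:
        c,d=ray(f,p);d=d/np.linalg.norm(d);M=np.eye(3)-np.outer(d,d);A+=M;b+=M@c
    X=np.linalg.solve(A,b); return X
E
python3 - <<'E'
from h import *
for n in ['scene','top','wrist']:
    f=grab(n,n+'0.png'); c,d=ray(f,(280,210)); print(n,c.round(3),(d/np.linalg.norm(d)).round(3))
    for nm in ['compact','mirror','lid']:
        print(nm,[(np.round(r['point'],0).tolist(),round(r['score'],2)) for r in spotter.look_for(f,nm)][:5])
    for nm in ['seat','bar','hinge','mirror_flat','lid_edge','compact','mirror']:
        print(nm,[(np.round(r['point'],1).tolist(),round(r['score'],2)) for r in spotter.spot_point(f,nm)][:4])
print(robot.state(), robot.hold_point_z)
E
```

```text
scene [ 0.982 -0.27   0.818] [-0.423  0.284 -0.86 ]
compact [([248.0, 128.0], 0.96), ([352.0, 326.0], 0.96), ([270.0, 174.0], 0.9), ([326.0, 251.0], 0.7)]
mirror [([259.0, 193.0], 0.63), ([277.0, 158.0], 0.41)]
lid [([351.0, 326.0], 0.92), ([276.0, 159.0], 0.88), ([246.0, 125.0], 0.6), ([321.0, 250.0], 0.59)]
seat [([247.4, 128.2], 0.85), ([256.3, 192.4], 0.68), ([325.3, 253.7], 0.63), ([350.4, 329.2], 0.6)]
bar [([251.6, 118.9], 0.95), ([330.8, 239.7], 0.82), ([263.9, 185.4], 0.79), ([356.9, 312.6], 0.68)]
hinge [([363.8, 300.7], 0.95), ([335.5, 230.4], 0.8), ([272.3, 176.2], 0.68), ([258.2, 113.8], 0.56)]
mirror_flat [([273.2, 194.1], 0.55), ([254.0, 199.0], 0.48)]
lid_edge [([313.3, 270.8], 0.89), ([280.4, 138.9], 0.87), ([341.7, 350.1], 0.73), ([239.6, 137.3], 0.57)]
compact [([349.9, 326.4], 0.87), ([325.2, 251.2], 0.84), ([247.1, 130.0], 0.76), ([268.1, 192.3], 0.68)]
mirror [([163.5, 174.9], 0.73), ([257.5, 197.0], 0.7)]
top [ 0.361 -0.019  1.122] [ 0.212 -0.018 -0.977]
compact [([244.0, 311.0], 0.95), ([263.0, 243.0], 0.92), ([274.0, 120.0], 0.78), ([254.0, 172.0], 0.58), ([2
[... 897 characters left out ...]
, 'joint_pos': array([-1.39309480e+00,  3.58763492e-01,  1.51041827e+00, -1.24277094e-05,
        1.27252180e+00, -1.15089702e-01]), 'joint_velocities': array([ 1.38610668e-03, -7.98194260e-04, -5.41517448e-04,  1.37768677e-06,
       -1.66284439e-03, -3.42335665e-04]), 'joint_efforts': array([-9.62685153e-04, -5.27571702e+01, -2.79038984e+01, -3.94082763e-04,
        1.65299687e-03,  3.73995874e-05]), 'tcp_pos': array([ 0.17316107, -0.57441839,  0.23128157]), 'orientation': array([-3.14148112e+00, -9.35688412e-07,  2.92794882e-01]), 'contact_force': array([-0.03369045,  0.57226402, -0.36968356]), 'torque': array([-0.01018938, -0.03113   ,  0.02751094]), 'opening': 1.0022961708123155} 0.0187
```

Run:
```python
import cv2
a=cv2.imread('pics/top0.png');cv2.imwrite('pics/topz.png',cv2.resize(a[60:360,120:420],None,fx=2,fy=2,interpolation=cv2.INTER_CUBIC)[:600])
a=cv2.imread('pics/scene0.png');cv2.imwrite('pics/scenez.png',cv2.resize(a[80:380,120:420],None,fx=2,fy=2,interpolation=cv2.INTER_CUBIC)[:600])
```

```text
(no output)
```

View pics/topz.png

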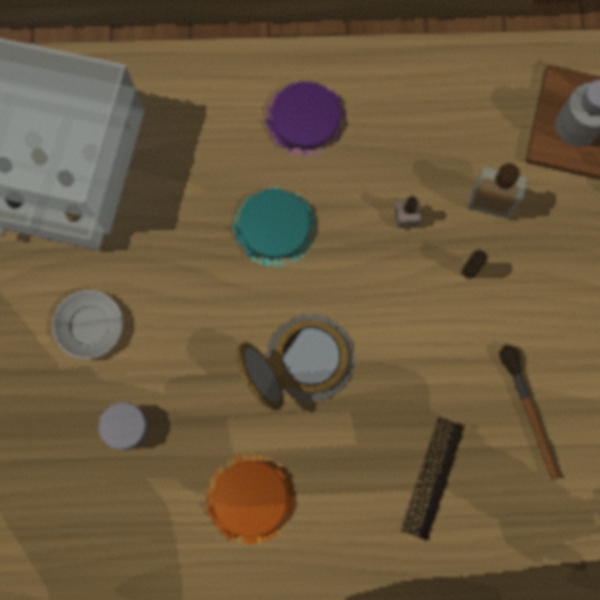

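View pics/scene0.png

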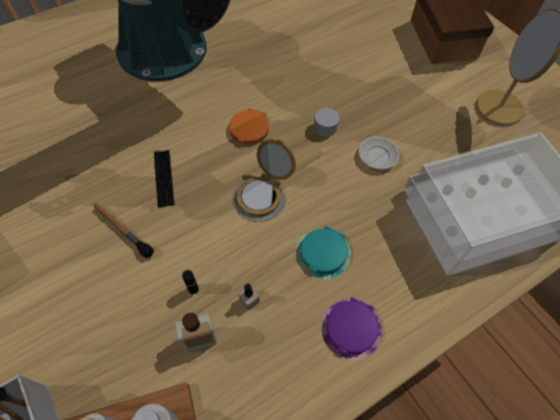

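View pics/scenez.png

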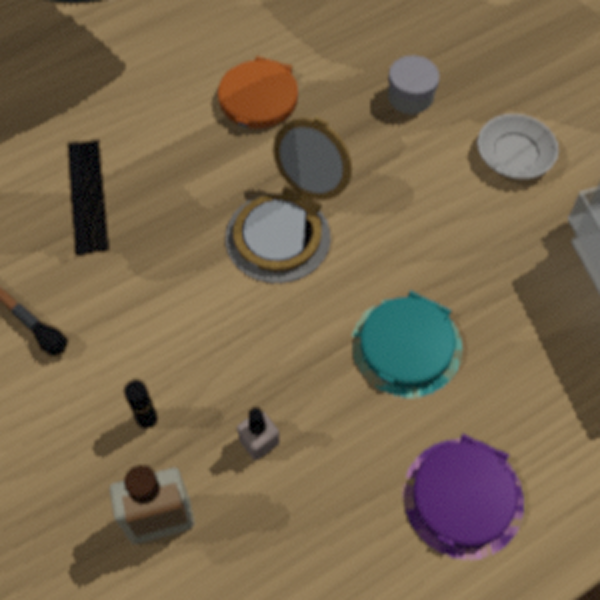

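The gold open compact is at scene (259,193) / top (275,237). The orange, teal and purple ones (scene (249,127), (325,252), (353,327)) are shut and the wrong colour. I'll measure it next.

Run:
```python
import cv2
from h import *
s=grab('scene'); t=grab('top')
ps={n:{} for n in ['seat','bar','hinge','mirror_flat','lid_edge','mirror']}
print(robot.state()['t'])
S={'seat':(256.3,192.4),'bar':(263.9,185.4),'hinge':(272.3,176.2),'lid_edge':(280.4,138.9),'mirror':(257.5,197),'mirror_flat':(273.2,194.1)}
T={'seat':(271.9,237.9),'bar':(266.3,243.5),'hinge':(258.6,244.1),'lid_edge':(241,245.7),'mirror':(277.4,237.3),'mirror_flat':(265.1,231.3)}
for n in S: print(n,'tri',tri([(s,S[n]),(t,T[n])]).round(4),'s@15',at_z(s,S[n],.016).round(4)[:2],'t@',at_z(t,T[n],.016).round(4)[:2])
a=cv2.cvtColor(s['img'],cv2.COLOR_RGB2BGR)[120:225,215:320];cv2.imwrite('pics/s1.png',cv2.resize(a,None,fx=5,fy=5,interpolation=cv2.INTER_CUBIC))
a=cv2.cvtColor(t['img'],cv2.COLOR_RGB2BGR)[200:280,220:320];cv2.imwrite('pics/t1.png',cv2.resize(a,None,fx=6,fy=6,interpolation=cv2.INTER_CUBIC))
```

```text
1.75
seat tri [ 0.5282 -0.0208  0.019 ] s@15 [ 0.5248 -0.0243] t@ [ 0.5305 -0.0165]
bar tri [ 0.5171 -0.0015  0.0143] s@15 [ 0.5183 -0.0016] t@ [ 0.5166 -0.002 ]
hinge tri [0.5147 0.019  0.0294] s@15 [0.5076 0.026 ] t@ [0.5156 0.0173]
lid_edge tri [0.4986 0.0528 0.1141] s@15 [0.4306 0.0959] t@ [0.5128 0.0616]
mirror tri [ 0.533  -0.0286  0.0121] s@15 [ 0.5359 -0.028 ] t@ [ 0.5316 -0.0303]
mirror_flat tri [0.5479 0.0015 0.0183] s@15 [0.5472 0.0035] t@ [5.478e-01 3.000e-04]
```

View pics/s1.png

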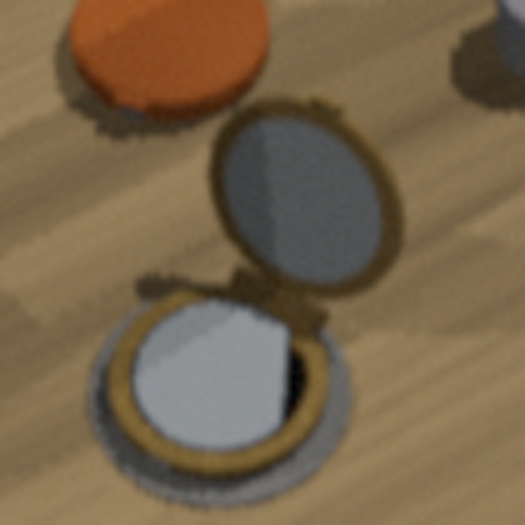

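View pics/t1.png

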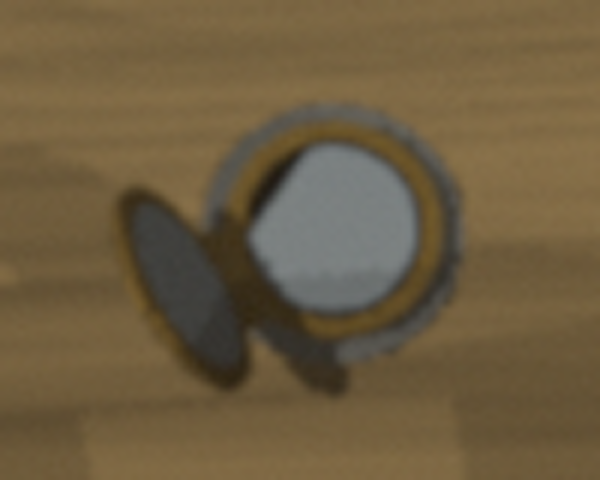

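Emit:
{"op": "jog_arm", "data": {"offset": [[0.03,0.046,0],[0.06,0.092,0],[0.09,0.138,0],[0.12,0.184,0],[0.15,0.23,0],[0.18,0.276,0],[0.21,0.322,0],[0.24,0.368,0]], "delta_rot": [[0,0,0],[0,0,0],[0,0,0],[0,0,0],[0,0,0],[0,0,0],[0,0,0],[0,0,0]], "gripper": [0,0,0,0,0,0,0,0], "newtons": 30}}

```text
t: 2.75
tcp_pos: [0.4141, -0.205, 0.2316]
orientation: [3.141, -0.001, 0.293]
contact_force: [0.8, 0.3, 0.8]
opening: -0.007
```

Emit:
{"op": "jog_arm", "data": {"offset": [[0.03,0.046,0],[0.06,0.092,-0.01],[0.09,0.138,-0.03],[0.117,0.179,-0.06],[0.117,0.179,-0.08],[0.117,0.179,-0.08],[0.117,0.179,-0.08],[0.117,0.179,-0.08]], "delta_rot": [[0,0,0],[0,0,0],[0,0,0],[0,0,0],[0,0,0],[0,0,0],[0,0,0],[0,0,0]], "gripper": [0,0,0,0,0,0,0,0]}}

```text
t: 3.75
tcp_pos: [0.5308, -0.0282, 0.1524]
orientation: [3.141, -0.002, 0.292]
contact_force: [0.8, 0.2, 0.4]
opening: -0.001
```

Run:
```python
from h import *
f=grab('wrist','w1.png'); c,d=ray(f,(280,210)); print(c,d, f['intrinsics'])
np.savez('w1.npz',**{k:np.array(v) for k,v in f.items()})
for nm in ['seat','bar','hinge','mirror_flat','compact','mirror','lid_edge']:
    print(nm,[(np.round(r['point'],1).tolist(),round(r['score'],2),at_z(f,r['point'],.016).round(4)[:2].tolist()) for r in spotter.spot_point(f,nm)][:2])
s=robot.state();print(s['t'],s['tcp_pos'],s['orientation'],s['contact_force'],s['joint_pos'],s['opening'])
```

```text
[ 0.6085968  -0.00468275  0.29504511] [-0.30406718 -0.08982035 -0.94840973] [[292.17953458   0.         280.68544994]
 [  0.         292.17953458 210.06710061]
 [  0.           0.           1.        ]]
seat [([167.9, 312.3], 0.79, [0.3647, 0.0561])]
bar [([143.8, 324.4], 0.9, [0.3401, 0.08]), ([249.5, 200.4], 0.72, [0.5201, 0.0009])]
hinge [([230.0, 204.4], 0.55, [0.5104, 0.0185]), ([134.6, 328.1], 0.55, [0.3318, 0.0895])]
mirror_flat [([260.8, 177.7], 0.84, [0.5455, -0.0038])]
compact [([172.2, 309.4], 0.61, [0.37, 0.0521]), ([231.3, 205.1], 0.28, [0.5101, 0.0171])]
mirror [([275.6, 193.9], 0.91, [0.534, -0.0221])]
lid_edge [([157.2, 250.2], 0.94, [0.4391, 0.0802]), ([201.9, 304.3], 0.74, [0.3864, 0.0212])]
4.15 [ 0.53017017 -0.02755099  0.15141811] [-3.14158687e+00 -1.89658355e-04  2.92557412e-01] [ 0.07265674  0.45193938 -0.18983238] [-1.82134912e-01  3.49766443e-01  1.75252844e+00  1.06531368e-04
  1.03913173e+00  1.09605000e+00] 0.0029667888434939727
```

View pics/w1.png

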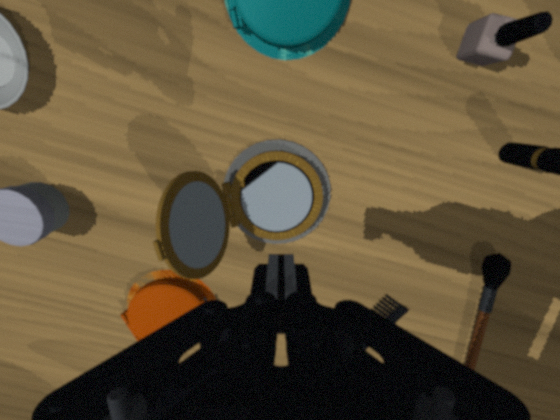

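Run:
```python
from h import *
f=dict(np.load('w1.npz'))
im=f['img']; crop=im[130:290,140:350]
cv2.imwrite('pics/w1z.png',cv2.cvtColor(cv2.resize(crop,None,fx=3.7,fy=3.7,interpolation=cv2.INTER_CUBIC),cv2.COLOR_RGB2BGR))
# overlay hypothetic model
print(proj(f,[robot.state()['tcp_pos']]))
hsv=cv2.cvtColor(im,cv2.COLOR_RGB2HSV)
for p in [(280,155),(320,190),(280,190),(290,225),(275,147),(262,170),(232,205)]: print(p,im[p[1],p[0]],hsv[p[1],p[0]])
```

```text
[[279.28268524 267.5596809 ]]
(280, 155) [117  94  41] [ 21 166 117]
(320, 190) [117  95  46] [ 21 155 117]
(280, 190) [139 149 154] [100  25 154]
(290, 225) [139 150 155] [ 99  26 155]
(275, 147) [95 95 91] [30 11 95]
(262, 170) [9 8 9] [150  28   9]
(232, 205) [60 48 17] [ 22 183  60]
```

View pics/w1z.png

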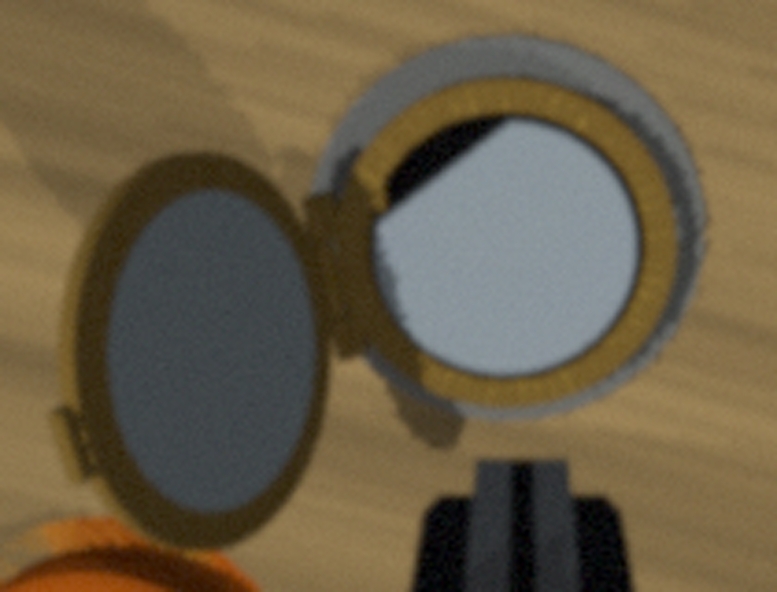

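```bash
cat > fit.py <<'E'
from h import *
from scipy.optimize import least_squares
def edges(f,cen):
    im=cv2.GaussianBlur(f['img'],(3,3),0); hsv=cv2.cvtColor(im,cv2.COLOR_RGB2HSV); S=hsv[...,1].astype(np.float32);V=hsv[...,2].astype(np.float32)
    res={'rim_o':[],'rim_i':[]}
    for a in np.arange(0,360,4):
        th=np.deg2rad(a); r=np.arange(25,62,0.25)
        u=(cen[0]+r*np.cos(th)).astype(np.float32).reshape(1,-1); v=(cen[1]+r*np.sin(th)).astype(np.float32).reshape(1,-1)
        s=cv2.remap(S,u,v,cv2.INTER_LINEAR)[0]; val=cv2.remap(V,u,v,cv2.INTER_LINEAR)[0]
        g=(s>95)&(val>75)
        # longest gold run
        best=None;i=0
        while i<len(g):
            if g[i]:
                j=i
                while j<len(g) and g[j]: j+=1
                if j<len(g) and (best is None or i<best[0]) and (j-i)*.25>4: best=(i,j)
                i=j
            else:i+=1
        if best and (best[1]-best[0])*.25<16:
            k=best[1]
            if s[min(k+8,len(s)-1)]<60 :
                res['rim_o'].append((a,u[0,k],v[0,k])); res['rim_i'].append((a,u[0,best[0]],v[0,best[0]]))
    return res
if __name__=='__main__':
    f=dict(np.load('w1.npz')); e=edges(f,(278,195))
    for k in e: print(k,len(e[k]),[int(x[0]) for x in e[k]])
    P=np.array([x[1:] for x in e['rim_o']]);Q=np.array([x[1:] for x in e['rim_i']])
    def fun(q,z):
        X=np.array([at_z(f,p,z) for p in P]); Y=np.array([at_z(f,p,z) for p in Q])
        return np.r_[np.hypot(X[:,0]-q[0],X[:,1]-q[1])-q[2],np.hypot(Y[:,0]-q[0],Y[:,1]-q[1])-q[3]]*1e3
    for z in [.013,.0165,.02]:
        r=least_squares(fun,[.53,-.027,.046,.0375],args=(z,),loss='soft_l1'); print(z,r.x.round(4),np.abs(r.fun).mean().round(2))
E
python3 fit.py
```

```text
rim_o 71 [0, 4, 8, 12, 16, 20, 24, 28, 32, 36, 40, 44, 48, 52, 56, 60, 64, 68, 72, 76, 80, 84, 88, 92, 96, 100, 104, 108, 112, 116, 120, 124, 204, 208, 212, 216, 220, 224, 228, 232, 236, 240, 244, 248, 252, 256, 260, 264, 268, 272, 276, 280, 284, 288, 292, 296, 300, 304, 308, 312, 316, 320, 324, 328, 332, 336, 340, 344, 348, 352, 356]
rim_i 71 [0, 4, 8, 12, 16, 20, 24, 28, 32, 36, 40, 44, 48, 52, 56, 60, 64, 68, 72, 76, 80, 84, 88, 92, 96, 100, 104, 108, 112, 116, 120, 124, 204, 208, 212, 216, 220, 224, 228, 232, 236, 240, 244, 248, 252, 256, 260, 264, 268, 272, 276, 280, 284, 288, 292, 296, 300, 304, 308, 312, 316, 320, 324, 328, 332, 336, 340, 344, 348, 352, 356]
0.013 [ 0.5298 -0.024   0.0465  0.0374] 0.23
0.0165 [ 0.5308 -0.0237  0.0459  0.037 ] 0.23
0.02 [ 0.5318 -0.0235  0.0454  0.0365] 0.22
```

Run:
```python
from h import *
f=dict(np.load('w1.npz'));s=grab('scene');t=grab('top')
C=np.array([.5304,-.0238])
z=lambda p:(p[0]/3.7+140,p[1]/3.7+130)
L=tri([(f,(z((200,350)))),(s,(276.2,159.6)),(t,(250.5,248.3))]);print('lid c',L,np.degrees(np.arctan2(*(L[:2]-C)[::-1])))
L=tri([(f,(z((200,350)))),(t,(250.5,248.3))]);print('lid c',L,np.degrees(np.arctan2(*(L[:2]-C)[::-1])))
a,b=at_z(f,z((318,200)),.019),at_z(f,z((350,352)),.019); d=(b-a)[:2];print(a,b,np.linalg.norm(d),np.degrees(np.arctan2(d[1],d[0])))
# flat line
a,b=at_z(f,z((378,215)),.021),at_z(f,z((510,120)),.019); d=(b-a)[:2];print('flat',a,b,np.linalg.norm(d),np.degrees(np.arctan2(d[1],d[0])), ((a+b)/2)[:2]-C)
# right tab
tab=tri([(f,z((75,445))),(s,(215+322/5,120+105/5))]);print('tab',tab,np.degrees(np.arctan2(*(tab[:2]-C)[::-1])))
```

```text
lid c [0.50044761 0.03832258 0.05969587] 115.74102884676184
lid c [0.50002976 0.03759121 0.06254416] 116.32160918677206
[0.53045057 0.02684    0.019     ] [0.49139802 0.00862738 0.019     ] 0.04309062109035671 -154.99744527860162
flat [0.53160007 0.01070789 0.021     ] [ 0.56490522 -0.01529557  0.019     ] 0.04225413943259229 -37.98143209213824 [0.01785264 0.02150616]
tab [0.49203765 0.05227262 0.10120989] 116.76116268518453
```

Emit:
{"op": "jog_arm", "data": {"offset": [[-0.0138,-0.0016,-0.03],[-0.0138,-0.0016,-0.06],[-0.0138,-0.0016,-0.09],[-0.0138,-0.0016,-0.11],[-0.0138,-0.0016,-0.12],[-0.0138,-0.0016,-0.1278],[-0.0138,-0.0016,-0.1278],[-0.0138,-0.0016,-0.1278]], "delta_rot": [[2.7,1.3,0],[2.7,1.3,0],[2.7,1.3,0],[2.7,1.3,0],[2.7,1.3,0],[2.7,1.3,0],[2.7,1.3,0],[2.7,1.3,0]], "gripper": [0,0,0,0,0,0,0,0]}}

```text
t: 5.25
tcp_pos: [0.5169, -0.0291, 0.024]
orientation: [-3.09, 0.007, 0.293]
contact_force: [-0.0, -0.5, -0.9]
opening: 0.001
```

Run:
```python
from h import *
f=grab('wrist','w2.png');s=grab('scene','s2.png')
a=f['img'][60:300,160:400];b=s['img'][120:240,200:320]
o=np.hstack([cv2.resize(a,(400,400),interpolation=cv2.INTER_CUBIC),cv2.resize(b,(400,400),interpolation=cv2.INTER_CUBIC)])
cv2.imwrite('pics/c2.png',cv2.cvtColor(o,cv2.COLOR_RGB2BGR))
F=[]
for i in range(3): S=robot.state();F.append(S['contact_force'].round(2));
print(F,S['t'],S['tcp_pos'],S['orientation'])
```

```text
[array([ 0.26, -0.37, -0.33]), array([ 0.26, -0.37, -0.33]), array([ 0.26, -0.37, -0.33])] 5.35 [ 0.51685586 -0.02912008  0.02407314] [-3.09040533  0.00706139  0.29306793]
```

View pics/c2.png

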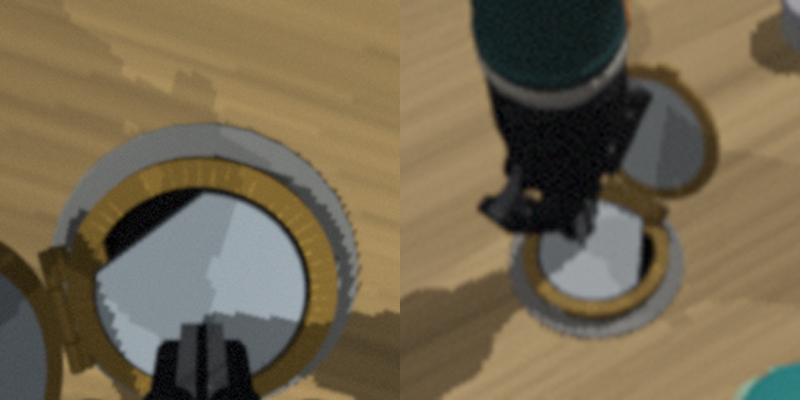

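Emit:
{"op": "jog_arm", "data": {"offset": [[0,0,-0.0004],[0,0,-0.0008],[0,0,-0.0012],[0,0,-0.0016],[0,0,-0.0019],[0,0,-0.0022],[0,0,-0.0025],[0,0,-0.0025]], "delta_rot": [[0,0,0],[0,0,0],[0,0,0],[0,0,0],[0,0,0],[0,0,0],[0,0,0],[0,0,0]], "gripper": [0,0,0,0,0,0,0,0]}}

```text
t: 6.35
tcp_pos: [0.5163, -0.029, 0.0209]
orientation: [-3.09, 0.008, 0.293]
contact_force: [0.0, -1.1, -0.8]
opening: -0.001
```

Emit:
{"op": "jog_arm", "data": {"offset": [[0,0,-0.0001],[0,0,-0.0002],[0,0,-0.0003],[0,0,-0.0004],[0,0,-0.0005],[0,0,-0.0006],[0,0,-0.0007],[0,0,-0.0008]], "delta_rot": [[0,0,0],[0,0,0],[0,0,0],[0,0,0],[0,0,0],[0,0,0],[0,0,0],[0,0,0]], "gripper": [0,0,0,0,0,0,0,0]}}

```text
t: 7.35
tcp_pos: [0.5164, -0.029, 0.0201]
orientation: [-3.09, 0.008, 0.293]
contact_force: [0.1, 0.3, 0.5]
opening: 0.0
```

Run:
```python
from h import *
S=robot.state(); print(S['tcp_pos'],S['contact_force'],S['torque'])
```

```text
[ 0.51637541 -0.02903276  0.02014828] [0.05715945 0.28327046 0.52934231] [-0.02357957 -0.01432985 -0.05369861]
```

Emit:
{"op": "jog_arm", "data": {"offset": [[0,0,-0.0001],[0,0,-0.0002],[0,0,-0.0003],[0,0,-0.0004],[0,0,-0.0005],[0,0,-0.0006],[0,0,-0.0006],[0,0,-0.0006]], "delta_rot": [[0,0,0],[0,0,0],[0,0,0],[0,0,0],[0,0,0],[0,0,0],[0,0,0],[0,0,0]], "gripper": [0,0,0,0,0,0,0,0]}}

```text
t: 8.35
tcp_pos: [0.5164, -0.029, 0.0196]
orientation: [-3.09, 0.008, 0.293]
contact_force: [-0.1, -0.5, -0.5]
opening: -0.001
```

Run:
```python
from h import *
f=grab('wrist','w3.png')
a=f['img'][60:300,160:400]
cv2.imwrite('pics/c3.png',cv2.cvtColor(cv2.resize(a,(600,600),interpolation=cv2.INTER_CUBIC),cv2.COLOR_RGB2BGR))
S=robot.state(); print(S['tcp_pos'],S['contact_force'],S['torque'])
```

```text
[ 0.51637926 -0.02901448  0.0195721 ] [-0.95213855 -0.14276022  0.0415283 ] [-0.03944621  0.01621167 -0.00660963]
```

View pics/c3.png

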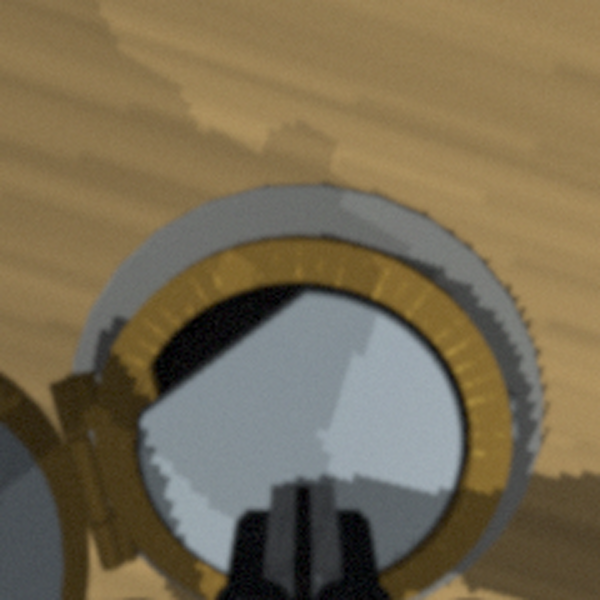

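Emit:
{"op": "jog_arm", "data": {"offset": [[0,0,-0.0001],[0,0,-0.0002],[0,0,-0.0003],[0,0,-0.0004],[0,0,-0.0005],[0,0,-0.0006],[0,0,-0.0007],[0,0,-0.0008]], "delta_rot": [[0,0,0],[0,0,0],[0,0,0],[0,0,0],[0,0,0],[0,0,0],[0,0,0],[0,0,0]], "gripper": [0,0,0,0,0,0,0,0]}}

```text
t: 9.4
tcp_pos: [0.5163, -0.029, 0.0188]
orientation: [-3.09, 0.008, 0.293]
contact_force: [-0.0, 0.1, -0.5]
opening: 0.0
```

Emit:
{"op": "jog_arm", "data": {"offset": [[0,0,-0.0001],[0,0,-0.0002],[0,0,-0.0003],[0,0,-0.0004],[0,0,-0.0005],[0,0,-0.0006],[0,0,-0.0006],[0,0,-0.0006]], "delta_rot": [[0,0,0],[0,0,0],[0,0,0],[0,0,0],[0,0,0],[0,0,0],[0,0,0],[0,0,0]], "gripper": [0,0,0,0,0,0,0,0]}}

```text
t: 10.4
tcp_pos: [0.5164, -0.029, 0.0182]
orientation: [-3.09, 0.008, 0.293]
contact_force: [0.3, 0.2, -0.4]
opening: 0.003
```

Emit:
{"op": "jog_arm", "data": {"offset": [[0,0,-0.0001],[0,0,-0.0002],[0,0,-0.0003],[0,0,-0.0004],[0,0,-0.0005],[0,0,-0.0006],[0,0,-0.0006],[0,0,-0.0006]], "delta_rot": [[0,0,0],[0,0,0],[0,0,0],[0,0,0],[0,0,0],[0,0,0],[0,0,0],[0,0,0]], "gripper": [0,0,0,0,0,0,0,0]}}

```text
t: 11.4
tcp_pos: [0.5164, -0.029, 0.0176]
orientation: [-3.09, 0.008, 0.293]
contact_force: [0.3, 0.1, 0.2]
opening: -0.002
```

Run:
```python
from h import *
f=grab('wrist','w4.png')
a=f['img'][60:300,160:400]
cv2.imwrite('pics/c4.png',cv2.cvtColor(cv2.resize(a,(600,600),interpolation=cv2.INTER_CUBIC),cv2.COLOR_RGB2BGR))
S=robot.state(); print(S['tcp_pos'],S['contact_force'],S['torque'])
```

```text
[ 0.51635951 -0.02904713  0.01755934] [-1.18167347  0.5800809   1.3730007 ] [-0.0613686  -0.0233902  -0.01965515]
```

View pics/c4.png

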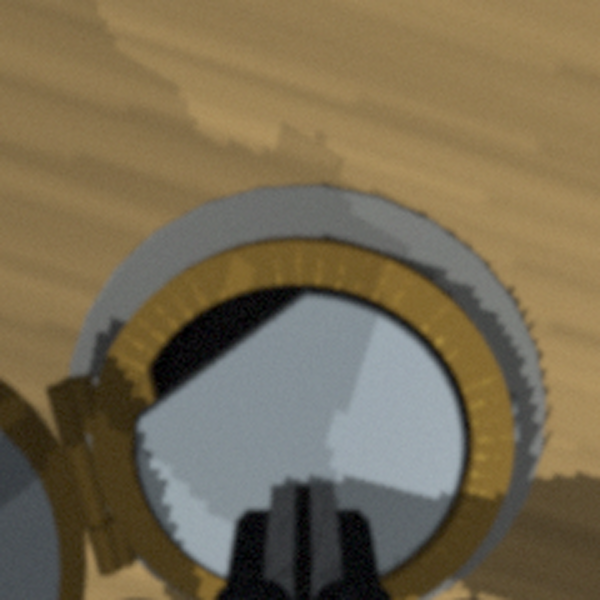

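Emit:
{"op": "jog_arm", "data": {"offset": [[0,0,-0.0001],[0,0,-0.0002],[0,0,-0.0003],[0,0,-0.0004],[0,0,-0.0004],[0,0,-0.0004],[0,0,-0.0004],[0,0,-0.0004]], "delta_rot": [[0,0,0],[0,0,0],[0,0,0],[0,0,0],[0,0,0],[0,0,0],[0,0,0],[0,0,0]], "gripper": [0,0,0,0,0,0,0,0]}}

```text
t: 12.45
tcp_pos: [0.5164, -0.029, 0.0172]
orientation: [-3.09, 0.008, 0.293]
contact_force: [0.1, 0.4, 0.8]
opening: 0.001
```

Emit:
{"op": "jog_arm", "data": {"offset": [[0,0,-0.0001],[0,0,-0.0002],[0,0,-0.0003],[0,0,-0.0004],[0,0,-0.0004],[0,0,-0.0004],[0,0,-0.0004],[0,0,-0.0004]], "delta_rot": [[0,0,0],[0,0,0],[0,0,0],[0,0,0],[0,0,0],[0,0,0],[0,0,0],[0,0,0]], "gripper": [0,0,0,0,0,0,0,0]}}

```text
t: 13.45
tcp_pos: [0.5164, -0.0291, 0.0168]
orientation: [-3.09, 0.008, 0.293]
contact_force: [0.4, 0.3, -0.1]
opening: -0.001
```

Emit:
{"op": "jog_arm", "data": {"offset": [[0,0,-0.0001],[0,0,-0.0002],[0,0,-0.0003],[0,0,-0.0004],[0,0,-0.0005],[0,0,-0.0006],[0,0,-0.0006],[0,0,-0.0006]], "delta_rot": [[0,0,0],[0,0,0],[0,0,0],[0,0,0],[0,0,0],[0,0,0],[0,0,0],[0,0,0]], "gripper": [0,0,0,0,0,0,0,0]}}

```text
t: 14.45
tcp_pos: [0.5163, -0.029, 0.0162]
orientation: [-3.09, 0.008, 0.293]
contact_force: [-0.1, -0.1, 0.4]
opening: -0.006
```

Emit:
{"op": "jog_arm", "data": {"offset": [[0,0,-0.0001],[0,0,-0.0002],[0,0,-0.0003],[0,0,-0.0004],[0,0,-0.0005],[0,0,-0.0006],[0,0,-0.0006],[0,0,-0.0006]], "delta_rot": [[0,0,0],[0,0,0],[0,0,0],[0,0,0],[0,0,0],[0,0,0],[0,0,0],[0,0,0]], "gripper": [0,0,0,0,0,0,0,0]}}

```text
t: 15.45
tcp_pos: [0.5165, -0.029, 0.0156]
orientation: [-3.09, 0.008, 0.293]
contact_force: [-0.4, -0.3, 2.8]
opening: 0.001
```

Run:
```python
from h import *
f=grab('wrist','w5.png');s=grab('scene')
a=f['img'][60:300,160:400];b=s['img'][140:220,220:300]
o=np.hstack([cv2.resize(a,(400,400),interpolation=cv2.INTER_CUBIC),cv2.resize(b,(400,400),interpolation=cv2.INTER_CUBIC)])
cv2.imwrite('pics/c5.png',cv2.cvtColor(o,cv2.COLOR_RGB2BGR))
S=robot.state(); print(S['tcp_pos'],S['contact_force'],S['torque'])
```

```text
[ 0.51640294 -0.02903725  0.01562497] [0.52733157 0.11875982 1.50107745] [ 0.04865698 -0.03889648 -0.04266806]
```

View pics/c5.png

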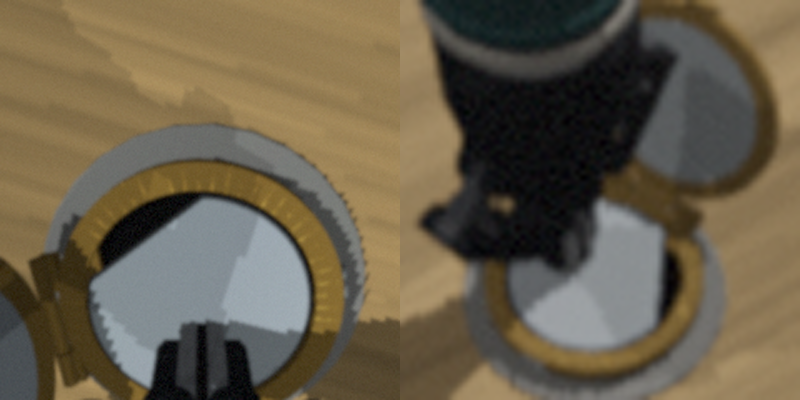

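```bash
cat > arc.py <<'E'
from h import *
from scipy.spatial.transform import Rotation as Ro
def arc(P,degs,tilt=3.0,C=(.5304,-.0238),yaw=115.5,push=0,out=0):
    x=np.array([np.cos(np.radians(yaw)),np.sin(np.radians(yaw)),0]); n=np.array([0,0,1.])-np.tan(np.radians(tilt))*x; n/=np.linalg.norm(n)
    o=np.array([P[0]-C[0],P[1]-C[1],0]); o[2]=-(n[:2]@o[:2])/n[2]
    for d in degs:
        R=Ro.from_rotvec(np.radians(d)*n); D=R.apply(o)-o; print(d,(D*1000).round(2),(d*n).round(2))
E
python3 -c "
from arc import *
arc((.5164,-.0290),range(3,28,3))
arc((.5164,-.0290),[40,52,64,70])"
```

```text
3 [ 0.29 -0.72 -0.04] [ 0.07 -0.14  3.  ]
6 [ 0.62 -1.43 -0.08] [ 0.14 -0.28  5.99]
9 [ 0.98 -2.12 -0.12] [ 0.2  -0.43  8.99]
12 [ 1.38 -2.79 -0.16] [ 0.27 -0.57 11.98]
15 [ 1.82 -3.44 -0.2 ] [ 0.34 -0.71 14.98]
18 [ 2.29 -4.07 -0.24] [ 0.41 -0.85 17.98]
21 [ 2.79 -4.67 -0.28] [ 0.47 -0.99 20.97]
24 [ 3.32 -5.24 -0.32] [ 0.54 -1.13 23.97]
27 [ 3.88 -5.78 -0.36] [ 0.61 -1.28 26.96]
40 [ 6.61 -7.77 -0.52] [ 0.9  -1.89 39.95]
52 [ 9.47 -9.02 -0.64] [ 1.17 -2.46 51.93]
64 [12.53 -9.65 -0.74] [ 1.44 -3.02 63.91]
70 [14.09 -9.72 -0.78] [ 1.58 -3.31 69.9 ]
```

Emit:
{"op": "jog_arm", "data": {"offset": [[0,0,-0.0001],[0.0003,-0.0007,-0.00014],[0.0006,-0.0014,-0.00018],[0.001,-0.0021,-0.00022],[0.0014,-0.0028,-0.00026],[0.0018,-0.0034,-0.0003],[0.0023,-0.0041,-0.00034],[0.0028,-0.0047,-0.00038]], "delta_rot": [[0,0,0],[0.07,-0.14,3],[0.14,-0.28,6],[0.2,-0.43,9],[0.27,-0.57,12],[0.34,-0.71,15],[0.41,-0.85,18],[0.47,-1.0,21]], "gripper": [0,0,0,0,0,0,0,0]}}

```text
t: 16.55
tcp_pos: [0.5194, -0.0338, 0.0153]
orientation: [-3.091, -0.011, 0.661]
contact_force: [-0.6, 0.1, 1.9]
opening: -0.002
```

Run:
```python
from h import *
f=grab('wrist','w6.png');s=grab('scene')
S=robot.state(); print(S['t'],S['tcp_pos'],S['contact_force'],S['torque'])
a=f['img'][60:300,160:400];b=s['img'][140:220,220:300]
o=np.hstack([cv2.resize(a,(400,400),interpolation=cv2.INTER_CUBIC),cv2.resize(b,(400,400),interpolation=cv2.INTER_CUBIC)])
cv2.imwrite('pics/c6.png',cv2.cvtColor(o,cv2.COLOR_RGB2BGR))
```

```text
16.65 [ 0.51942789 -0.03383378  0.01527836] [-0.05500138  0.13659904  2.58877268] [-0.05196593 -0.04658109 -0.02867313]
```

View pics/c6.png

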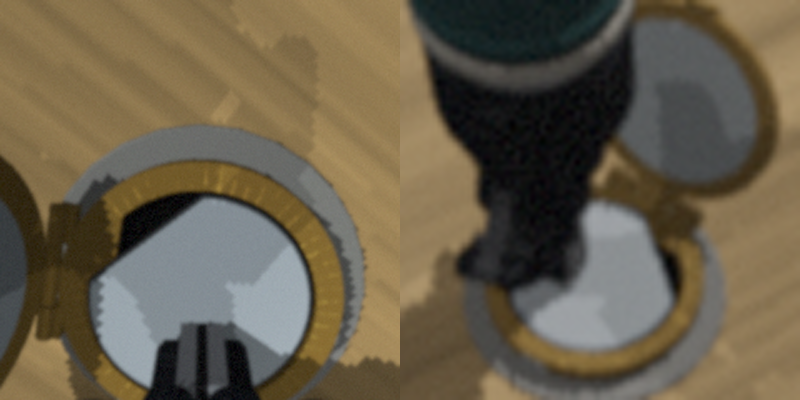

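```bash
python3 -c "
from arc import *
arc((.51920,-.03367),range(3,31,3))"
```

```text
3 [ 0.53 -0.57 -0.04] [ 0.07 -0.14  3.  ]
6 [ 1.09 -1.11 -0.08] [ 0.14 -0.28  5.99]
9 [ 1.68 -1.63 -0.11] [ 0.2  -0.43  8.99]
12 [ 2.3  -2.11 -0.15] [ 0.27 -0.57 11.98]
15 [ 2.94 -2.56 -0.19] [ 0.34 -0.71 14.98]
18 [ 3.6  -2.97 -0.22] [ 0.41 -0.85 17.98]
21 [ 4.28 -3.35 -0.26] [ 0.47 -0.99 20.97]
24 [ 4.98 -3.69 -0.29] [ 0.54 -1.13 23.97]
27 [ 5.7  -4.   -0.32] [ 0.61 -1.28 26.96]
30 [ 6.43 -4.27 -0.35] [ 0.68 -1.42 29.96]
```

Emit:
{"op": "jog_arm", "data": {"offset": [[0.0005,-0.0006,-4e-05],[0.0011,-0.0011,-8e-05],[0.0017,-0.0016,-0.00011],[0.0023,-0.0021,-0.00015],[0.0029,-0.0026,-0.00019],[0.0036,-0.003,-0.00022],[0.0043,-0.0033,-0.00026],[0.005,-0.0037,-0.00029]], "delta_rot": [[0.07,-0.14,3],[0.14,-0.28,6],[0.2,-0.43,9],[0.27,-0.57,12],[0.34,-0.71,15],[0.41,-0.85,18],[0.47,-1.0,21],[0.54,-1.13,24]], "gripper": [0,0,0,0,0,0,0,0]}}

```text
t: 17.65
tcp_pos: [0.5243, -0.0375, 0.015]
orientation: [-3.1, -0.031, 1.079]
contact_force: [0.1, -0.5, 3.1]
opening: -0.002
```

Run:
```python
from h import *
f=grab('wrist','w7.png');s=grab('scene')
S=robot.state(); print(S['t'],S['tcp_pos'],S['contact_force'],S['torque'])
a=f['img'][60:300,160:400];b=s['img'][140:220,220:300]
o=np.hstack([cv2.resize(a,(400,400),interpolation=cv2.INTER_CUBIC),cv2.resize(b,(400,400),interpolation=cv2.INTER_CUBIC)])
cv2.imwrite('pics/c7.png',cv2.cvtColor(o,cv2.COLOR_RGB2BGR))
np.savez('w7.npz',**{k:np.array(v) for k,v in f.items()})
from arc import *
arc((.5242,-.0374),range(2,31,2))
```

```text
17.75 [ 0.52437167 -0.03745627  0.01497081] [-0.84072168  0.1792614   2.49542695] [-0.00888375 -0.00569959 -0.0272605 ]
2 [ 0.48 -0.21 -0.02] [ 0.05 -0.09  2.  ]
4 [ 0.96 -0.4  -0.04] [ 0.09 -0.19  3.99]
6 [ 1.46 -0.57 -0.06] [ 0.14 -0.28  5.99]
8 [ 1.95 -0.73 -0.08] [ 0.18 -0.38  7.99]
10 [ 2.46 -0.87 -0.1 ] [ 0.23 -0.47  9.99]
12 [ 2.96 -0.99 -0.11] [ 0.27 -0.57 11.98]
14 [ 3.48 -1.09 -0.13] [ 0.32 -0.66 13.98]
16 [ 3.99 -1.18 -0.15] [ 0.36 -0.76 15.98]
18 [ 4.51 -1.24 -0.16] [ 0.41 -0.85 17.98]
20 [ 5.03 -1.29 -0.17] [ 0.45 -0.94 19.97]
22 [ 5.55 -1.32 -0.19] [ 0.5  -1.04 21.97]
24 [ 6.07 -1.34 -0.2 ] [ 0.54 -1.13 23.97]
26 [ 6.59 -1.33 -0.21] [ 0.59 -1.23 25.96]
28 [ 7.11 -1.31 -0.22] [ 0.63 -1.32 27.96]
30 [ 7.63 -1.27 -0.23] [ 0.68 -1.42 29.96]
```

View pics/c7.png

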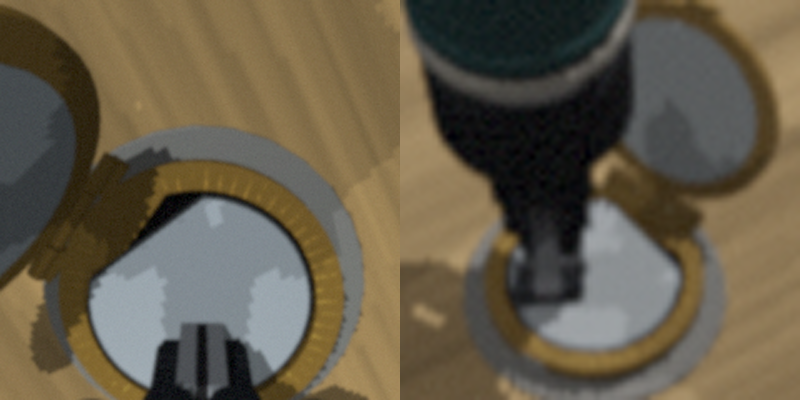

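Emit:
{"op": "jog_arm", "data": {"offset": [[0.0005,-0.0002,-2e-05],[0.001,-0.0004,-4e-05],[0.0015,-0.0006,-6e-05],[0.002,-0.0007,-8e-05],[0.0025,-0.0009,-0.0001],[0.003,-0.001,-0.00011],[0.0035,-0.0011,-0.00013],[0.004,-0.0012,-0.00015]], "delta_rot": [[0.05,-0.09,2],[0.09,-0.19,4],[0.14,-0.28,6],[0.18,-0.38,8],[0.23,-0.47,10],[0.27,-0.57,12],[0.32,-0.66,14],[0.36,-0.76,16]], "gripper": [0,0,0,0,0,0,0,0]}}

```text
t: 18.75
tcp_pos: [0.5279, -0.0386, 0.0145]
orientation: [-3.109, -0.041, 1.361]
contact_force: [-0.2, -0.0, -0.0]
opening: 0.002
```

Run:
```python
from h import *
f=grab('wrist','w8.png');s=grab('scene')
S=robot.state(); print(S['t'],S['tcp_pos'],S['contact_force'],S['torque'])
a=f['img'][60:300,160:400];b=s['img'][140:220,220:300]
o=np.hstack([cv2.resize(a,(400,400),interpolation=cv2.INTER_CUBIC),cv2.resize(b,(400,400),interpolation=cv2.INTER_CUBIC)])
cv2.imwrite('pics/c8.png',cv2.cvtColor(o,cv2.COLOR_RGB2BGR))
from arc import *
arc((.5282,-.0386),range(1,17,1))
```

```text
18.85 [ 0.52800445 -0.03861337  0.014546  ] [-0.05705008  0.27753654  0.74943636] [-0.03596452 -0.01564835 -0.05633685]
1 [ 0.26 -0.04 -0.01] [ 0.02 -0.05  1.  ]
2 [ 0.52 -0.07 -0.01] [ 0.05 -0.09  2.  ]
3 [ 0.78 -0.09 -0.02] [ 0.07 -0.14  3.  ]
4 [ 1.04 -0.12 -0.03] [ 0.09 -0.19  3.99]
5 [ 1.3  -0.13 -0.04] [ 0.11 -0.24  4.99]
6 [ 1.56 -0.15 -0.04] [ 0.14 -0.28  5.99]
7 [ 1.82 -0.16 -0.05] [ 0.16 -0.33  6.99]
8 [ 2.08 -0.16 -0.05] [ 0.18 -0.38  7.99]
9 [ 2.34 -0.16 -0.06] [ 0.2  -0.43  8.99]
10 [ 2.61 -0.15 -0.07] [ 0.23 -0.47  9.99]
11 [ 2.87 -0.14 -0.07] [ 0.25 -0.52 10.98]
12 [ 3.13 -0.13 -0.08] [ 0.27 -0.57 11.98]
13 [ 3.39 -0.11 -0.08] [ 0.29 -0.61 12.98]
14 [ 3.65 -0.09 -0.09] [ 0.32 -0.66 13.98]
15 [ 3.91 -0.06 -0.09] [ 0.34 -0.71 14.98]
16 [ 4.17 -0.03 -0.1 ] [ 0.36 -0.76 15.98]
```

View pics/c8.png

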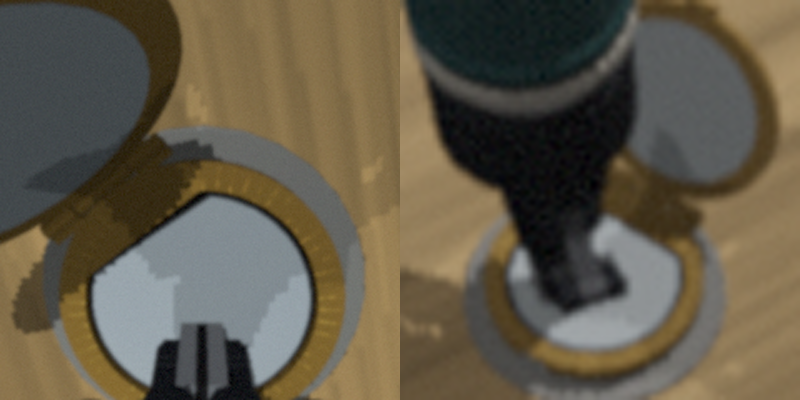

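Emit:
{"op": "jog_arm", "data": {"offset": [[0,0,0.002],[0.003,0.0028,0.002],[0.0065,0.0058,0.002],[0.0065,0.0058,0.002],[0.0065,0.0058,0.0015],[0.0065,0.0058,0.001],[0.0065,0.0058,0.0004],[0.0065,0.0058,0.0]], "delta_rot": [[0,0,0],[-1.3,-0.65,0],[-2.7,-1.3,0],[-2.7,-1.3,0],[-2.7,-1.3,0],[-2.7,-1.3,0],[-2.7,-1.3,0],[-2.7,-1.3,0]], "gripper": [0,0,0,0,0,0,0,0]}}

```text
t: 19.85
tcp_pos: [0.5346, -0.033, 0.0147]
orientation: [3.142, -0.0, 1.359]
contact_force: [-0.0, 0.9, -1.1]
opening: 0.002
```

Run:
```python
from h import *
f=grab('wrist','w9.png')
S=robot.state(); print(S['t'],S['tcp_pos'],S['orientation'],S['contact_force'],S['torque'])
a=f['img'][60:300,140:380]
cv2.imwrite('pics/c9.png',cv2.cvtColor(cv2.resize(a,(600,600),interpolation=cv2.INTER_CUBIC),cv2.COLOR_RGB2BGR))
```

```text
19.9 [ 0.53462212 -0.03295191  0.0146529 ] [ 3.14152243e+00 -2.40782311e-05  1.35869811e+00] [ 0.41503644 -0.07801998  0.0326316 ] [ 0.03927819  0.02205893 -0.04111189]
```

View pics/c9.png

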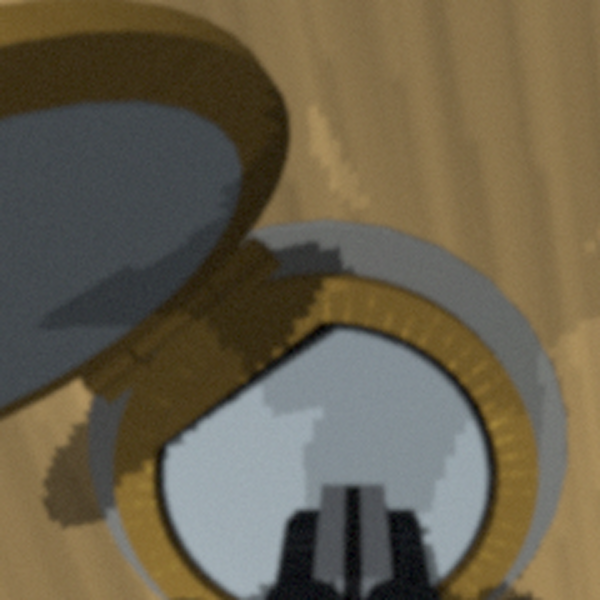

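Emit:
{"op": "jog_arm", "data": {"offset": [[0,0,-0.0001],[0,0,-0.0002],[0,0,-0.0003],[0,0,-0.0004],[0,0,-0.0005],[0,0,-0.0006],[0,0,-0.0007],[0,0,-0.0007]], "delta_rot": [[0,0,0],[0,0,0],[0,0,0],[0,0,0],[0,0,0],[0,0,0],[0,0,0],[0,0,0]], "gripper": [0,0,0,0,0,0,0,0]}}

```text
t: 20.9
tcp_pos: [0.5347, -0.0328, 0.014]
orientation: [3.141, 0.0, 1.359]
contact_force: [0.1, -0.5, 1.1]
opening: -0.002
```

Emit:
{"op": "jog_arm", "data": {"offset": [[0,0,-0.0001],[0,0,-0.0002],[0,0,-0.0003],[0,0,-0.0003],[0,0,-0.0004],[0,0,-0.0004],[0,0,-0.0004],[0,0,-0.0004]], "delta_rot": [[0,0,0],[0,0,0],[0,0,0],[0,0,0],[0,0,0],[0,0,0],[0,0,0],[0,0,0]], "gripper": [0,0,0,0,0,0,0,0]}}

```text
t: 21.9
tcp_pos: [0.5347, -0.0329, 0.0137]
orientation: [3.141, -0.0, 1.359]
contact_force: [-0.1, -0.5, 1.6]
opening: 0.001
```

Emit:
{"op": "jog_arm", "data": {"offset": [[0,0,-0.0001],[-0.0002,0.0004,-0.00015],[-0.0004,0.0009,-0.00015],[-0.0006,0.0013,-0.00015],[-0.0008,0.0018,-0.00015],[-0.001,0.0022,-0.00015],[-0.0013,0.0027,-0.00015],[-0.0015,0.0032,-0.00015]], "delta_rot": [[0,0,0],[0,0,0],[0,0,0],[0,0,0],[0,0,0],[0,0,0],[0,0,0],[0,0,0]], "gripper": [0,0,0,0,0,0,0,0]}}

```text
t: 22.9
tcp_pos: [0.5336, -0.0298, 0.0136]
orientation: [3.141, 0.0, 1.359]
contact_force: [1.8, -3.1, 3.0]
opening: -0.0
```

Run:
```python
from h import *
f=grab('wrist','w10.png')
S=robot.state(); print(S['t'],S['tcp_pos'],S['orientation'],S['contact_force'],S['torque'])
a=f['img'][60:300,140:380]
cv2.imwrite('pics/c10.png',cv2.cvtColor(cv2.resize(a,(600,600),interpolation=cv2.INTER_CUBIC),cv2.COLOR_RGB2BGR))
```

```text
22.95 [ 0.53354025 -0.0297133   0.01364181] [3.14059282e+00 8.31304533e-05 1.35899698e+00] [ 1.99558331 -3.21248999  4.72989243] [-0.54756423 -0.27477069 -0.04601115]
```

View pics/c10.png

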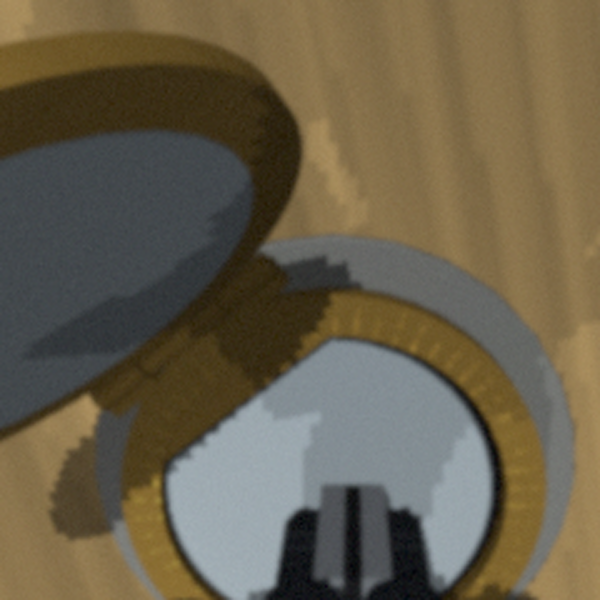

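Emit:
{"op": "jog_arm", "data": {"offset": [[0,0,0.0003],[0,0,0.001],[0,0,0.004],[0,0,0.02],[0,0,0.04],[0.01,-0.02,0.07],[0.03,-0.05,0.1],[0.03,-0.05,0.1]], "delta_rot": [[0,0,0],[0,0,0],[0,0,0],[0,0,0],[0,0,0],[0,0,0],[0,0,0],[0,0,0]], "gripper": [0,0,0,0,0,0,0,0]}}

```text
t: 23.95
tcp_pos: [0.5673, -0.0821, 0.1174]
orientation: [3.133, 0.001, 1.357]
contact_force: [-0.5, 0.2, 0.6]
opening: 0.005
```

Run:
```python
from h import *
f=grab('wrist','w11.png')
S=robot.state(); print(S['t'],S['tcp_pos'],S['orientation'],S['contact_force'],S['torque'])
for nm in ['seat','bar','hinge','mirror_flat','mirror','lid_edge']:
    print(nm,[(np.round(r['point'],1).tolist(),round(r['score'],2),at_z(f,r['point'],.0138).round(4)[:2].tolist()) for r in spotter.spot_point(f,nm)][:2])
np.savez('w11.npz',**{k:np.array(v) for k,v in f.items()})
a=f['img'][60:360,110:450]
cv2.imwrite('pics/c11.png',cv2.cvtColor(cv2.resize(a,(680,600),interpolation=cv2.INTER_CUBIC),cv2.COLOR_RGB2BGR))
```

```text
24.0 [ 0.56466924 -0.08054778  0.11551172] [3.13762677e+00 4.75901916e-05 1.35752642e+00] [-0.01238414  0.72760479 -0.0226317 ] [-0.01980719  0.06186756 -0.00273396]
seat [([430.1, 52.1], 0.75, [0.7042, 0.0154])]
bar [([409.8, 13.4], 0.82, [0.6911, 0.0439])]
hinge [([180.3, 102.2], 0.62, [0.5093, 0.0214])]
mirror_flat [([199.6, 122.6], 0.75, [0.5195, 0.0034])]
mirror [([219.9, 151.5], 0.74, [0.5291, -0.0222]), ([182.7, 105.5], 0.73, [0.5103, 0.0187])]
lid_edge [([33.8, 140.1], 0.89, [0.3834, 0.019]), ([463.4, 99.3], 0.87, [0.7284, -0.0239])]
```

View pics/c11.png

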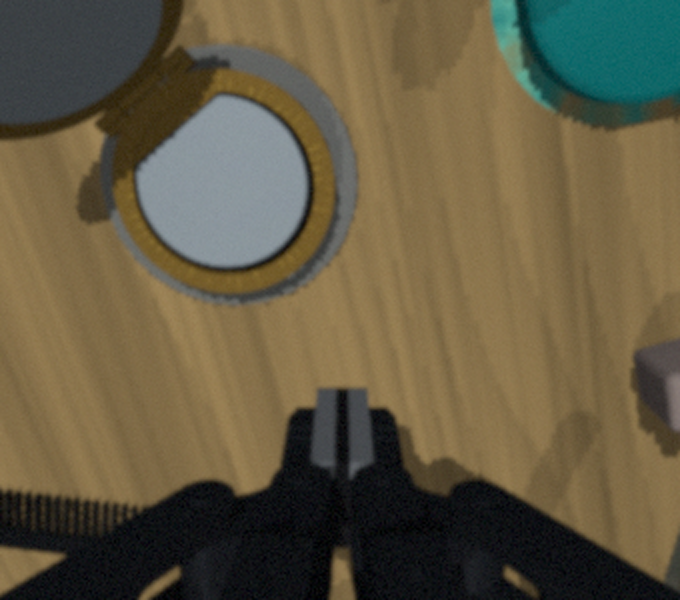

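Emit:
{"op": "jog_arm", "data": {"offset": [[0,0,0.0465],[-0.02,0.04,0.0465],[-0.04,0.08,0.0465],[-0.06,0.12,0.0465],[-0.0814,0.1578,0.0465],[-0.0814,0.1578,0.0465],[-0.0814,0.1578,0.02],[-0.0814,0.1578,0.0]], "delta_rot": [[0,0,-8],[0,0,-17],[0,0,-26],[0,0,-35],[0,0,-44],[0,0,-52],[0,0,-52],[0,0,-52]], "gripper": [0,0,0,0,0,0,0,0]}}

```text
t: 25.3
tcp_pos: [0.4808, 0.0788, 0.1125]
orientation: [-3.141, 0.001, 0.452]
contact_force: [-0.5, -0.1, 0.2]
opening: 0.001
```

Run:
```python
from h import *
f=grab('wrist','w12.png');s=grab('scene')
S=robot.state(); print(S['t'],S['tcp_pos'],S['orientation'],S['contact_force'])
a=f['img'];b=s['img'][80:220,200:340]
o=np.hstack([cv2.resize(a,(460,345),interpolation=cv2.INTER_CUBIC),cv2.resize(b,(340,345),interpolation=cv2.INTER_CUBIC)])
cv2.imwrite('pics/c12.png',cv2.cvtColor(o,cv2.COLOR_RGB2BGR))
f=dict(np.load('w11.npz'));a=f['img'][85:215,150:290]
cv2.imwrite('pics/c11z.png',cv2.cvtColor(cv2.resize(a,None,fx=4.5,fy=4.5,interpolation=cv2.INTER_CUBIC),cv2.COLOR_RGB2BGR))
```

```text
25.4 [0.47922119 0.07849397 0.1113819 ] [-3.13954002  0.00486394  0.45202814] [-1.43479214 -0.72432403  0.78777745]
```

View pics/c12.png

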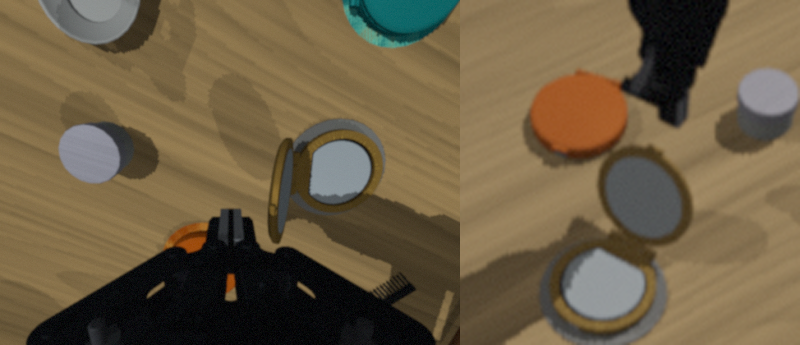

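View pics/c11z.png

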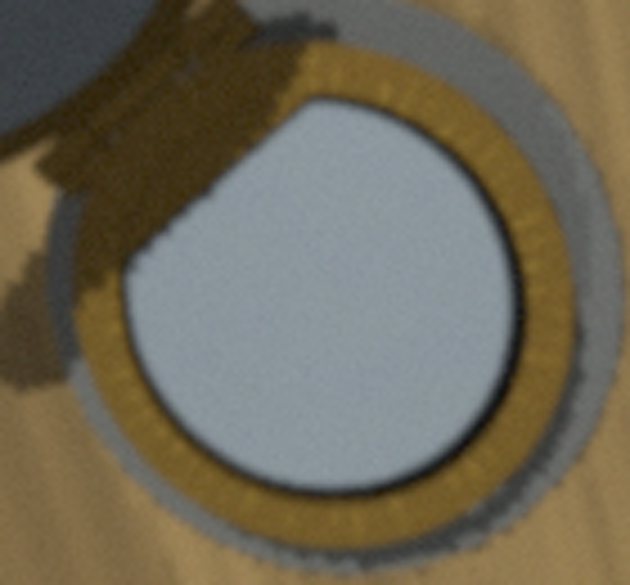

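Emit:
{"op": "jog_arm", "data": {"offset": [[0,0,0],[0,0,-0.015],[0,0,-0.0335],[0,0,-0.0335],[0.003,-0.0063,-0.0335],[0.0056,-0.0117,-0.0335],[0.0082,-0.0171,-0.0335],[0.0108,-0.0226,-0.0335]], "delta_rot": [[0,0,0],[0,0,0],[0,0,0],[0,0,0],[0,0,0],[0,0,0],[0,0,0],[0,0,0]], "gripper": [0,0,0,0,0,0,0,0]}}

```text
t: 26.4
tcp_pos: [0.4931, 0.0551, 0.0803]
orientation: [3.141, -0.001, 0.451]
contact_force: [0.7, 0.4, 0.7]
opening: 0.0
```

Run:
```python
from h import *
f=grab('wrist','w13.png');s=grab('scene')
S=robot.state(); print(S['t'],S['tcp_pos'],S['orientation'],S['contact_force'])
a=f['img'];b=s['img'][80:220,200:340]
o=np.hstack([cv2.resize(a,(460,345),interpolation=cv2.INTER_CUBIC),cv2.resize(b,(340,345),interpolation=cv2.INTER_CUBIC)])
cv2.imwrite('pics/c13.png',cv2.cvtColor(o,cv2.COLOR_RGB2BGR))
```

```text
26.5 [0.49315319 0.05486423 0.0801911 ] [ 3.14082943e+00 -5.30897425e-04  4.50736104e-01] [ 0.34267209 -0.32035547 -0.01120697]
```

View pics/c13.png

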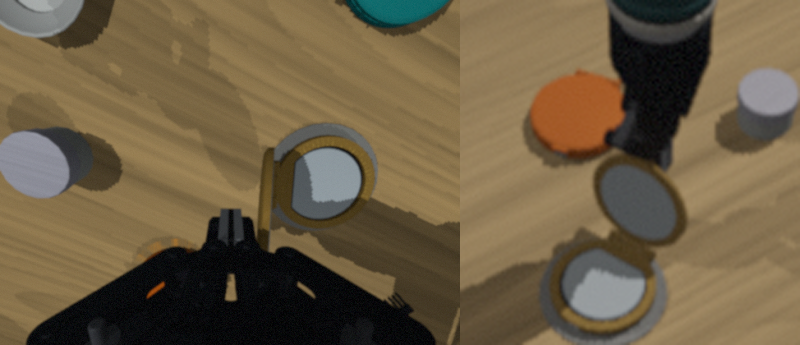

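Emit:
{"op": "jog_arm", "data": {"offset": [[0.0034,-0.0072,0],[0.0069,-0.0144,0],[0.0103,-0.0217,0],[0.0138,-0.0289,0],[0.0172,-0.0361,0],[0.0207,-0.0433,0],[0.0241,-0.0505,0],[0.0276,-0.0578,0]], "delta_rot": [[0,0,0],[0,0,0],[0,0,0],[0,0,0],[0,0,0],[0,0,0],[0,0,0],[0,0,0]], "gripper": [0,0,0,0,0,0,0,0]}}

```text
t: 27.5
tcp_pos: [0.5204, -0.0028, 0.08]
orientation: [3.141, 0.0, 0.451]
contact_force: [-0.0, 1.1, 0.1]
opening: 0.002
```

Run:
```python
from h import *
f=grab('wrist','w14.png');s=grab('scene')
S=robot.state(); print(S['t'],S['tcp_pos'],S['orientation'],S['contact_force'])
a=f['img'];b=s['img'][80:220,200:340]
o=np.hstack([cv2.resize(a,(460,345),interpolation=cv2.INTER_CUBIC),cv2.resize(b,(340,345),interpolation=cv2.INTER_CUBIC)])
cv2.imwrite('pics/c14.png',cv2.cvtColor(o,cv2.COLOR_RGB2BGR))
```

```text
27.6 [ 0.5209408  -0.00312436  0.08008282] [ 3.14066517e+00 -5.70745478e-04  4.50726144e-01] [-1.18773873  0.9631712  -0.41511417]
```

View pics/c14.png

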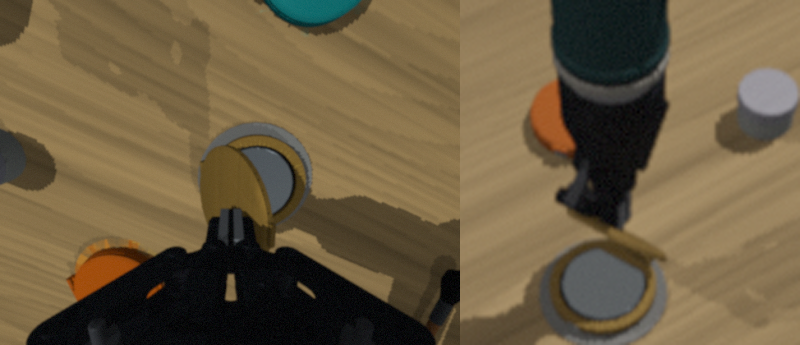

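Emit:
{"op": "jog_arm", "data": {"offset": [[0.0039,-0.0081,0],[0.0082,-0.0171,-0.006],[0.0125,-0.0262,-0.012],[0.0164,-0.0343,-0.02],[0.0194,-0.0406,-0.028],[0.0215,-0.0451,-0.035],[0.0228,-0.0478,-0.042],[0.0232,-0.0487,-0.048]], "delta_rot": [[0,0,0],[0,0,0],[0,0,0],[0,0,0],[0,0,0],[0,0,0],[0,0,0],[0,0,0]], "gripper": [0,0,0,0,0,0,0,0]}}

```text
t: 28.6
tcp_pos: [0.5434, -0.0511, 0.0315]
orientation: [3.141, 0.0, 0.451]
contact_force: [0.9, -0.2, -0.2]
opening: -0.001
```

Emit:
{"op": "jog_arm", "data": {"offset": [[0,0,-0.002],[0,0,-0.004],[0,0,-0.0055],[0,0,-0.0065],[0,0,-0.007],[0,0,-0.0075],[0,0,-0.008],[0,0,-0.008]], "delta_rot": [[0,0,0],[0,0,0],[0,0,0],[0,0,0],[0,0,0],[0,0,0],[0,0,0],[0,0,0]], "gripper": [0,0,0,0,0,0,0,0]}}

```text
t: 29.6
tcp_pos: [0.5433, -0.0509, 0.024]
orientation: [3.141, 0.0, 0.451]
contact_force: [-0.3, -1.0, -0.1]
opening: -0.005
```

Run:
```python
from h import *
f=grab('wrist','w15.png');s=grab('scene')
S=robot.state(); print(S['t'],S['tcp_pos'],S['orientation'],S['contact_force'])
a=f['img'];b=s['img'][80:220,200:340]
o=np.hstack([cv2.resize(a,(460,345),interpolation=cv2.INTER_CUBIC),cv2.resize(b,(340,345),interpolation=cv2.INTER_CUBIC)])
cv2.imwrite('pics/c15.png',cv2.cvtColor(o,cv2.COLOR_RGB2BGR))
```

```text
29.7 [ 0.5433184  -0.05092017  0.02398248] [3.14146618e+00 7.17251107e-05 4.51292038e-01] [ 0.08177919 -0.92297078  0.27170782]
```

View pics/c15.png

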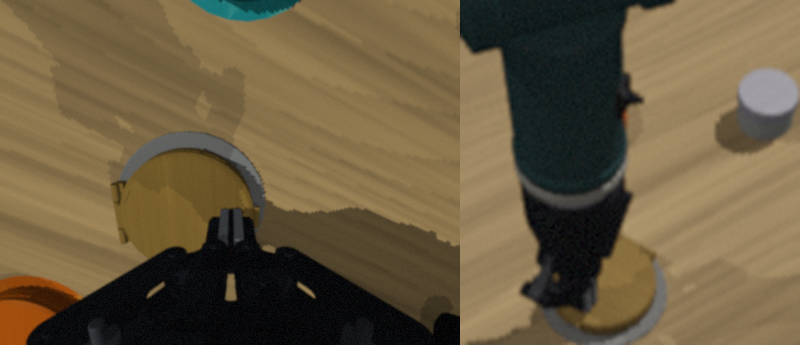

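Nearly shut. I'll press down gently until it reacts.

Emit:
{"op": "jog_arm", "data": {"offset": [[0,0,-0.0002],[0,0,-0.0004],[0,0,-0.0006],[0,0,-0.0008],[0,0,-0.0008],[0,0,-0.0008],[0,0,-0.0008],[0,0,-0.0008]], "delta_rot": [[0,0,0],[0,0,0],[0,0,0],[0,0,0],[0,0,0],[0,0,0],[0,0,0],[0,0,0]], "gripper": [0,0,0,0,0,0,0,0]}}

```text
t: 30.7
tcp_pos: [0.5434, -0.0509, 0.0232]
orientation: [3.141, 0.0, 0.451]
contact_force: [-0.0, -0.3, 0.3]
opening: 0.007
```

Emit:
{"op": "jog_arm", "data": {"offset": [[0,0,-0.0001],[0,0,-0.0002],[0,0,-0.0003],[0,0,-0.0004],[0,0,-0.0005],[0,0,-0.0006],[0,0,-0.0006],[0,0,-0.0006]], "delta_rot": [[0,0,0],[0,0,0],[0,0,0],[0,0,0],[0,0,0],[0,0,0],[0,0,0],[0,0,0]], "gripper": [0,0,0,0,0,0,0,0]}}

```text
t: 31.7
tcp_pos: [0.5434, -0.0509, 0.0227]
orientation: [3.141, -0.0, 0.451]
contact_force: [-0.7, -0.2, 6.2]
opening: -0.001
```

Run:
```python
from h import *
f=grab('wrist','w16.png')
S=robot.state(); print(S['t'],S['tcp_pos'],S['orientation'],S['contact_force'],S['torque'])
a=f['img'][130:330,100:360]
cv2.imwrite('pics/c16.png',cv2.cvtColor(cv2.resize(a,None,fx=3,fy=3,interpolation=cv2.INTER_CUBIC),cv2.COLOR_RGB2BGR))
```

```text
31.75 [ 0.54342149 -0.05095996  0.02272935] [ 3.14127834e+00 -1.03338220e-04  4.51305631e-01] [-1.00960682  0.64067226  5.64089042] [0.03977545 0.16594409 0.08517691]
```

View pics/c16.png

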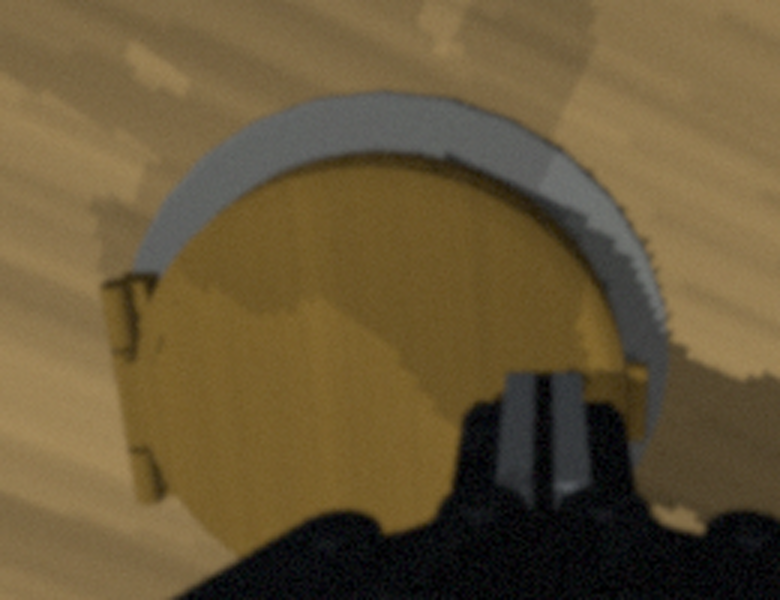

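Emit:
{"op": "jog_arm", "data": {"offset": [[0,0,0.001],[0,0,0.01],[0,0,0.04],[0.0,-0.02,0.08],[0.0,-0.05,0.12],[0.0,-0.08,0.15],[0.0,-0.08,0.15],[0.0,-0.08,0.15]], "delta_rot": [[0,0,0],[0,0,0],[0,0,0],[0,0,0],[0,0,0],[0,0,0],[0,0,0],[0,0,0]], "gripper": [0,0,0,0,0,0,0,0]}}

```text
t: 32.75
tcp_pos: [0.5426, -0.1303, 0.1721]
orientation: [-3.14, 0.001, 0.451]
contact_force: [0.3, -0.5, 0.6]
opening: -0.001
```

Run:
```python
from h import *
f=grab('wrist','w17.png');s=grab('scene','s17.png')
S=robot.state(); print(S['t'],S['tcp_pos'],S['contact_force'])
L=[]
for nm in ['lid_edge','hinge','compact']:
    a=spotter.spot_point(f,nm);b=spotter.spot_point(s,nm)
    print(nm,[(np.round(r['point'],1).tolist(),round(r['score'],2),at_z(f,r['point'],.02).round(4)[:2].tolist()) for r in a][:3],[(np.round(r['point'],1).tolist(),round(r['score'],2),at_z(s,r['point'],.02).round(4)[:2].tolist()) for r in b][:4])
b=s['img'][120:240,200:320]
o=np.hstack([cv2.resize(f['img'],(460,345),interpolation=cv2.INTER_CUBIC),cv2.resize(b,(340,345),interpolation=cv2.INTER_CUBIC)])
cv2.imwrite('pics/c17.png',cv2.cvtColor(o,cv2.COLOR_RGB2BGR))
```

```text
32.85 [ 0.54212041 -0.12965235  0.17122189] [-0.75879496 -0.24730825 -0.29763202]
lid_edge [([100.6, 257.3], 0.73, [0.3877, 0.0203]), ([225.3, 158.6], 0.59, [0.5514, -0.064])] [([247.2, 206.8], 0.93, [0.5472, -0.0593]), ([311.8, 268.8], 0.93, [0.7304, -0.0253]), ([241.2, 135.9], 0.73, [0.3793, 0.0238]), ([342.9, 349.9], 0.67, [0.8834, -0.0658])]
hinge [([34.0, 273.6], 0.84, [0.3338, 0.0838]), ([135.7, 157.9], 0.78, [0.5129, 0.0173])] [([335.2, 233.9], 0.91, [0.6937, 0.0563]), ([363.1, 304.3], 0.83, [0.8375, 0.0141]), ([257.9, 113.0], 0.7, [0.3404, 0.0913]), ([271.1, 181.5], 0.63, [0.5202, 0.0152])]
compact [([187.8, 157.8], 0.94, [0.5358, -0.0298]), ([74.6, 260.6], 0.89, [0.3708, 0.0457]), ([408.6, 153.4], 0.41, [0.6359, -0.2267])] [([350.6, 325.7], 0.75, [0.8568, -0.029]), ([257.0, 198.0], 0.72, [0.5397, -0.0314]), ([247.3, 129.8], 0.71, [0.3712, 0.0445]), ([323.5, 252.7], 0.57, [0.7148, 0.0129])]
```

View pics/c17.png

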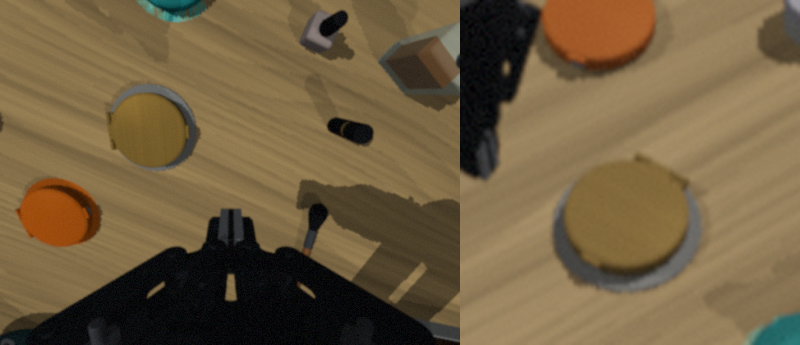

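View pics/s17.png

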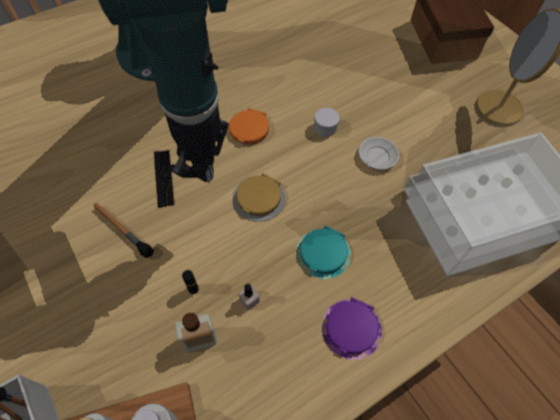

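```bash
python3 -c "
from h import *
print(robot.finish_job())"
```

```text
the job is handed in; nothing more can be done
None
```

The mirror is seated snug along the bar and the gold compact's lid is shut. I handed the job in at about 33 s of the 72 s allowed; no verdict is reported.

- **Turning the mirror:** I turned it about 61° with a flat fingertip pressing 2–3 N. The fingertip force then fell to zero and the picture showed the plate had dropped into the seat.
- **Easing it to the bar:** I slid it towards the hinge until the bar pushed back with about 3.7 N. Total fingertip force was about 6 N, under the 10 N limit. A close-up then showed the flat parallel and tight on the bar, with play only on the far side and the glass looking whole.
- **Shutting the lid:** I swung it over from behind and pressed until it met a hard stop, about 6 N at the top. The last wrist and scene pictures show it lying flat, and the brush, bottles, dishes, comb and other compacts where they were. The gripper is clear of everything.

**One disagreement:** the lid's stop came about 0.7 mm lower than I expected from where the fingertip touched the glass. That is on the closed side, so I took the lid as fully shut. I could not see the mirror again after closing.

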